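Extend the cup stand to its next hole and set the shelf tray on it

ROBOT

A 6-joint arm with a two-finger parallel gripper is mounted at the origin on a cart in front of the work surface, level with it; the furniture and walls round the work are solid. World frame = base frame: x ahead of the robot, y to its left, z up, the work surface at z = 0. Lengths are in m, angles in degrees, forces in N, time in s.
With the tool pointing down it reaches from about 0.4 to 0.825 m from the base axis. Payload 7 kg.
Tool frame: the origin (TCP) lies between the finger pads; the fingertips stand 19 mm ahead of it and the grasp point (between the pads) is the TCP; z points along the fingers, y is the line along which they close (so a half turn about z gives the same grasp; the last joint's range is limited). The gripper opens to 88 mm and grips with 3 to 60 N. Pads are 19 mm wide; open, the fingers measure 130 mm over their backs; the gripper's body (78 mm by 193 mm) begins 47 mm behind the grasp point.
Start: joints at [-54.368, 20.546, 0.682, 0, -70.136, -16.507], TCP at [0.221, -0.638, 0.246] pointing down, gripper open.
Joint ranges: [-176.03, 176.03], [-82.01, 121.73], [-58.28, 71.71], [-173.87, 95.51], [-174.79, -0.11], [-173.66, 173.66]. Speed limits (degrees/s): [136.94, 136.94, 172.46, 180, 180, 180].

INTERFACE

Orientations are given as [roll, pitch, yaw] about the fixed x, y, z axes, in that order (R = Rz(yaw) Ry(pitch) Rx(roll)).
In Python, from plant import r gives the robot as it stands. The module is installed in compiled form; this text tells all that it offers.
- The arm moves only by the shell command python3 -m pendant 'ROWS' [OPENING] [FORCE]. ROWS is JSON, a list of rows, each a list of 6 numbers: the shift along the tool's x, y, z in mm, then the turn, a rotation vector about the tool's x, y, z in rad. In form: [[tx, ty, tz, wx, wy, wz], ...]. A call has 1 to 20 rows; each row is the pose to reach, as a shift and turn from the pose commanded when the call began, along the tool's axes at that moment; what a row does not reach only later rows make up. A row lasts 1/8 s, in which the tool goes at most 62.5 mm and 10.7 degrees, less where a joint would pass 70% of its speed; a pose out of reach is approached as far as the arm can. A call with a gripper value outside its range is refused whole. OPENING is the finger opening in mm, from 0 to 87.6, set as the call begins (- or left out, the last holds). The fingers move at their own pace and stop on an object; FORCE is the grip in N (left out, the last holds). Time passes only in rows, so rows that repeat a pose let the fingers close. It gives the time, the measured TCP pose, the force, the opening and the grip force at its end, in the units of the state.
- r.get_state(): the state, without advancing time (a new reading comes with each control period).
- r.capture(name): name is "scene" or "side" or "wrist"; returns the picture (400x640x3 uint8, red, green, blue); there is no depth.
- r.camera_params(name): a dict with "mtx" (3x3 intrinsics, pixels), "distortion" ([k1, k2, p1, p2, k3] as OpenCV has them; the pictures are not rectified), "rvec" (rotation vector, rad) and "tvec" (3), from world to camera coordinates, as OpenCV has them; the wrist camera has in their place "mount" (4x4, takes a point from camera to tool coordinates, whose origin is the TCP and whose axes are the flange's). Camera axes: x right, y down, z forward; pixel columns grow to the right and rows downward; lengths in m; the calibration is good to about 2 mm. A picture is of the moment at which its call begins: read the wrist's pose just before it. camera_params takes no time and is no camera call.
- r.close_job(): hands the job in; it is judged then, once.
The state is a dict: "time_s": time; "joints": joint angles; "qd": joint speeds; "joint_torque": joint torques, N m; "tcp_pos": TCP position; "eef_rot": TCP orientation; "contact_force": force on the tool from outside, world axes, zero at the start; "moment": the same for the moment, N m; "gripper_width": finger opening in m; "gripper_force": force on a finger pad.
Only numpy, scipy, OpenCV 4.12 (cv2) and the standard library are available. Lean on these libraries where they do the work, as an engineer would, in place of code of your own. Each camera call takes 0.05 s, during which the arm holds its last target. There are 200 camera calls.

TASK

The cup stand on the worktop is pushed in too short for its shelf tray. Pull up the spring knob on its sliding end bar, move the bar outward to the next hole and let the pin snap fully home there; then lay the tray, handle up, on the stand so that all four posts come through its four corner slots and it lies flat on both bars. Let go of everything, and do not push the crockery and other things about.

Things in the scene. Friction and masses are not known exactly. Their poses are not given: they have to be found in the camera images.
- stand: Low steel stand, fixed, 112 mm wide (its x), 250 mm long (its y, -80 to +170). Origin at worktop height on its centre line, z up. A 30 mm wide spine lies along y; across it stand two bars, 26 mm thick, tops at z = 40 mm: the fixed end bar at y = -65 and the sliding end bar, at about y = +48 at the start. Outward is +y.
- fixed_bar_top (a point): Centre of the fixed end bar's top face (stand x 0, y -65, z 40 mm), midway between its two upright posts, which stand at x = -41 and +41 mm, 8 mm thick, rising 35 mm above the bar, with tapered tips.
- end_bar_top (a point): The same point of the sliding end bar (z 40 mm), midway between its two like posts; moves with the bar. In the strip under its tongue lie a 26 mm parking slot (the pin is in it at the start) and, outward of it, two round holes. The first hole is the wanted one; the second is 28 mm farther and is wrong. The pin is 8 mm thick, with 1 mm play to each side in a hole.
- end_bar (a joint): Travel of the sliding bar along the stand's +y, m: -0.010 to 0.066; starts within 4 mm of 0; drags with about 1.5 N. The pin meets the first hole somewhere between 0.028 and 0.036: the strip is not set exactly, so find it by feel. At 0.021 the pin always stands on solid strip between slot and hole. Once the pin drops in, the bar is locked.
- plunger (a joint): Lift of the spring plunger, m: 0 = pin fully down (home), up to 0.016. Above 0.0085 the flat-ended pin is clear of the strip; riding on the strip between holes it reads about 0.008. The spring pulls down with about 4.5 N at 0 and 8 N at 0.014; over a hole the released pin snaps down to 0.
- knob (a point): Middle of the plunger's black mushroom knob: round, axis vertical, 26 mm across here, from 10 mm below to 8 mm above this point; 64 mm above the worktop when home, rising with the plunger. It stands on a tongue 45 mm outward of the sliding bar's middle, over a 22 mm barrel; the tongue's top is 30 mm below this point. Grip its sides, or push it sideways to move the bar.
- tray: Loose wooden shelf tray, lying on the worktop, 108 mm (x) by 175 mm (y), 8 mm thick, rim 14 mm high, 0.25 to 0.5 kg. Origin at the centre of its underside, z up. Four slots through it at x = -41/+41, y = -72.5/+72.5 mm, each 13 mm (x) by 19 mm (y); same when turned by half a turn. On the stand it lies at z = 40 mm, its y along the stand's, its middle midway between the bars.
- tray_handle (a point): Middle of the tray's bar handle: 12 mm wide (tray x), 12 mm high, 56 mm long (tray y), 44 mm above the tray's underside, free underneath.
- mug_near: White espresso mug, 60x83x49 mm, beyond the stand's fixed end; origin under its middle. Leave alone.
- tumbler_near: Clear small tumbler, 48 mm wide, 61 mm tall, at the front of the woven mat behind the stand. Leave alone.
- mug_left: White espresso mug, left at the back of the woven mat. Leave alone.
- spice_left: Spice jar, 45 mm wide, 106 mm tall, on the left of the woven mat. Leave alone.
- timer_right: Round kitchen timer, 69 mm wide, 44 mm tall, on the right of the woven mat. Leave alone.

How it is judged (in metres and radians):
On the way, in this order (a step that is already met when the one before it is completed fails the run):
1. the plunger is pulled clear of the strip (value of joint plunger above 0.0085 m), for 0.1 s.
2. the bar stands at the next hole with the pin home (value of joint plunger below 0.002 m and value of joint end_bar between 0.024 and 0.04 m), for 0.2 s.
At the end, for the whole second after the job is handed in: The pin is home (within 2 mm) in the first round hole, the sliding bar 24 to 40 mm out; the tray lies handle up and level (within 0.04 rad) on both bars, its underside 36 to 44 mm above the stand's foot, its long side along the stand (within 0.12 rad), its middle within 85 mm of each bar, at rest (all of step 2 and z of tray in the frame of stand between 0.036 and 0.044 m and angle between tray's own z axis and vertical below 0.04 rad and angle between the y axis of tray and the y axis of stand, either way round below 0.12 rad and horizontal distance between tray and fixed_bar_top below 0.085 m and horizontal distance between tray and end_bar_top below 0.085 m and linear speed of tray below 0.02 m/s); the robot touches nothing.
It fails at once if a mug, the tumbler, the spice jar or the timer is pushed more than 30 mm from its place (distance of any of mug_near, tumbler_near, mug_left, spice_left, timer_right from where it was at the start of the episode above 0.03 m).
It also fails if it takes over 54 s, if anything falls off the work surface, if the arm or the gripper's body presses on something with over 40 N, if the wrist force passes 120 N, or if a joint passes its speed limit or range.

## Working session

There is one attempt and no reset: what is moved stays moved. The work goes in short steps, Python scripts to look and compute and a shell command to move; the robot and the scene stay as the last step left them, time stands still between calls to the robot, and variables do not carry over. Pictures are saved under pics/ and viewed, at most 10 in all, crops included, and the job is handed in when it is done.

```bash
mkdir -p pics; cat > h.py <<'E'
import numpy as np, cv2
from scipy.spatial.transform import Rotation as R
from plant import r
def cam(n):
    p=r.camera_params(n); K=np.array(p["mtx"]);D=np.array(p["distortion"])
    if n=="wrist":
        s=r.get_state(); T=np.eye(4);T[:3,:3]=R.from_euler('xyz',s["eef_rot"],degrees=True).as_matrix();T[:3,3]=s["tcp_pos"]
        C=T@np.array(p["mount"])
    else:
        C=np.eye(4);Rm=cv2.Rodrigues(np.array(p["rvec"]))[0];C[:3,:3]=Rm.T;C[:3,3]=-Rm.T@np.array(p["tvec"]).ravel()
    return K,D,C
def grab(n,f):
    c=cam(n); im=r.capture(n); cv2.imwrite(f"pics/{f}.png",im[:,:,::-1]); np.savez(f"pics/{f}.npz",K=c[0],D=c[1],C=c[2]); return im
def load(f):
    z=np.load(f"pics/{f}.npz"); return z["K"],z["D"],z["C"]
def ray(c,uv):
    K,D,C=c; q=cv2.undistortPoints(np.array(uv,float).reshape(-1,1,2),K,D).reshape(-1,2)
    d=np.c_[q,np.ones(len(q))]@C[:3,:3].T; return C[:3,3],d
def plane(c,uv,z):
    o,d=ray(c,uv); return o+d*((z-o[2])/d[:,2])[:,None]
def proj(c,P):
    K,D,C=c; Rw=C[:3,:3].T; return cv2.projectPoints(np.array(P,float).reshape(-1,3),cv2.Rodrigues(Rw)[0],-Rw@C[:3,3],K,D)[0].reshape(-1,2)
E
python3 - <<'E'
from h import *
print(r.get_state())
for n in ("scene","side"):
    grab(n,n+"0"); print(n,load(n+"0")[2].round(3).tolist())
print(np.array(r.camera_params("wrist")["mount"]).round(3).tolist())
E
```

```text
{'time_s': 0.0, 'joints': array([-5.43681200e+01,  2.05918026e+01,  6.32253106e-01, -2.17112724e-02,
       -7.01338861e+01, -1.65078080e+01]), 'qd': array([ 0.10415628,  0.08332261,  0.02847393, -0.04191457, -0.0333168 ,
       -0.07987306]), 'joint_torque': array([-3.76070716e-05, -5.82720244e+01,  2.93048662e+01,  6.99722528e+00,
        6.72475944e-03, -1.51710210e-04]), 'tcp_pos': array([ 0.22098258, -0.6373108 ,  0.24460194]), 'eef_rot': array([ 1.79904616e+02, -6.98372033e-03, -1.60883317e+02]), 'contact_force': array([ 0.49438777,  0.72375469, -0.45584798]), 'moment': array([-0.01896827,  0.01703609,  0.04053077]), 'gripper_force': 0.0, 'gripper_width': 0.08771206135513453}
scene [[0.561, -0.369, 0.741, -0.235], [-0.828, -0.257, 0.498, -0.523], [0.007, -0.893, -0.45, 0.593], [0.0, 0.0, 0.0, 1.0]]
side [[-0.93, -0.197, 0.311, 0.263], [-0.368, 0.542, -0.756, 0.83], [-0.02, -0.817, -0.577, 0.686], [0.0, 0.0, 0.0, 1.0]]
[[-0.0, -0.968, -0.25, 0.068], [1.0, -0.0, 0.0, -0.001], [-0.0, -0.25, 0.968, -0.139], [0.0, 0.0, 0.0, 1.0]]
```

View pics/scene0.png

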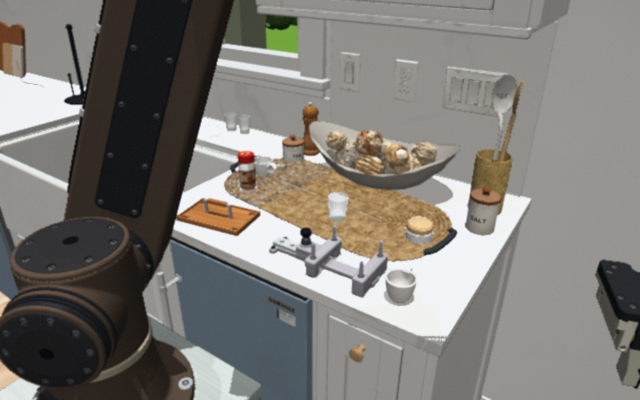

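View pics/side0.png

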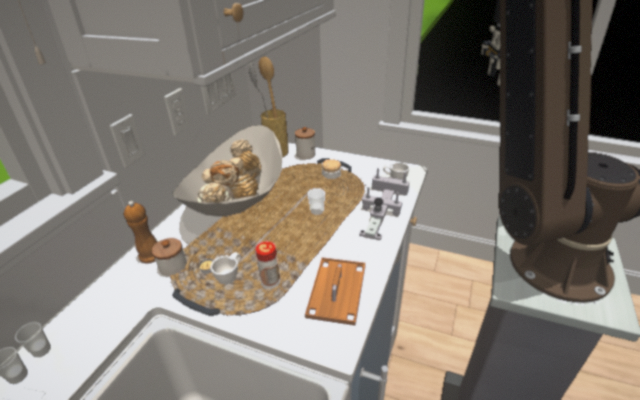

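The scene view shows the knob at about (306,233), the fixed bar at about (369,272) and the tray at about (219,215). In the side view the knob is at about (379,203) and the tray is centred near (336,290).

```bash
python3 - <<'E'
from h import *
for n,k,post in (("scene0",(306,233),[(334,230),(310,244),(380,245),(356,262)]),("side0",(379,203),None)):
    c=load(n); im=cv2.imread(f"pics/{n}.png"); print(n,"knob",plane(c,[k],.066).round(4))
    if post: print("posttips",plane(c,post,.075).round(4))
    h=cv2.cvtColor(im,cv2.COLOR_BGR2HSV); m=cv2.inRange(h,(4,150,60),(16,255,255))
    cs=[x for x in cv2.findContours(m,0,2)[0] if cv2.contourArea(x)>500]
    for x in cs:
        b=cv2.minAreaRect(x); q=cv2.approxPolyDP(cv2.convexHull(x),6,True).reshape(-1,2)
        print(cv2.contourArea(x),q.tolist(),plane(c,q,.012).round(3).tolist())
for n,s,x0,y0,x1,y1 in (("scene0",4,255,215,415,315),):
    im=cv2.imread(f"pics/{n}.png")[y0:y1,x0:x1]; cv2.imwrite("pics/crop0.png",cv2.resize(im,None,fx=s,fy=s,interpolation=2))
E
```

```text
scene0 knob [[ 0.4596 -0.0239  0.066 ]]
posttips [[ 0.4905 -0.0733  0.075 ]
 [ 0.4187 -0.0629  0.075 ]
 [ 0.4943 -0.1785  0.075 ]
 [ 0.4172 -0.1686  0.075 ]]
1406.0 [[176, 216], [201, 200], [258, 212], [236, 234]] [[0.413, 0.334, 0.012], [0.508, 0.346, 0.012], [0.543, 0.183, 0.012], [0.436, 0.156, 0.012]]
side0 knob [[ 0.4585 -0.0092  0.066 ]]
1636.5 [[329, 261], [361, 273], [355, 312], [343, 319], [311, 306]] [[0.525, 0.188, 0.012], [0.441, 0.199, 0.012], [0.418, 0.311, 0.012], [0.436, 0.337, 0.012], [0.511, 0.329, 0.012]]
```

View pics/crop0.png

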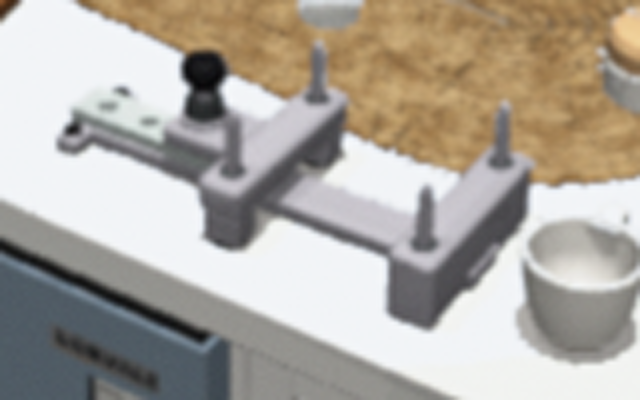

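Post tips are clear in the scene view, at about (334,226), (313,244), (381,241) and (362,262). The tumbler stands behind the stand, and the mug is beyond the fixed bar. I'll go above it for a wrist view.

```bash
cat >> h.py <<'E'
def shift(p,yaw=None):
    s=r.get_state(); Rc=R.from_euler('xyz',s["eef_rot"],degrees=True)
    y=s["eef_rot"][2] if yaw is None else yaw
    w=(Rc.inv()*R.from_euler('xyz',[180,0,y],degrees=True)).as_rotvec()
    print("shift",(Rc.inv().apply(np.array(p)-s["tcp_pos"])*1000).round(1),"turn",w.round(4),"| tcp",s["tcp_pos"].round(4),s["eef_rot"].round(2),"F",s["contact_force"].round(1),"w",round(s["gripper_width"],4),"t",round(s["time_s"],2))
E
python3 -m pendant '[[-415,467,-35,0,0,-1.237],[-415,467,-35,0,0,-1.237],[-415,467,-35,0,0,-1.237],[-415,467,-35,0,0,-1.237],[-415,467,-35,0,0,-1.237],[-415,467,-35,0,0,-1.237],[-415,467,-35,0,0,-1.237],[-415,467,-35,0,0,-1.237],[-415,467,-35,0,0,-1.237],[-415,467,-35,0,0,-1.237],[-415,467,-35,0,0,-1.237],[-415,467,-35,0,0,-1.237],[-415,467,-35,0,0,-1.237],[-415,467,-35,0,0,-1.237]]' 56 40
python3 -c "
from h import *
grab('wrist','w1')"
```

```text
time_s: 1.85
tcp_pos: [0.4598, -0.0616, 0.2805]
eef_rot: [180.0, -0.0, -90.1]
contact_force: [-0.4, 0.1, 0.0]
gripper_width: 0.0555
gripper_force: 0.0
```

View pics/w1.png

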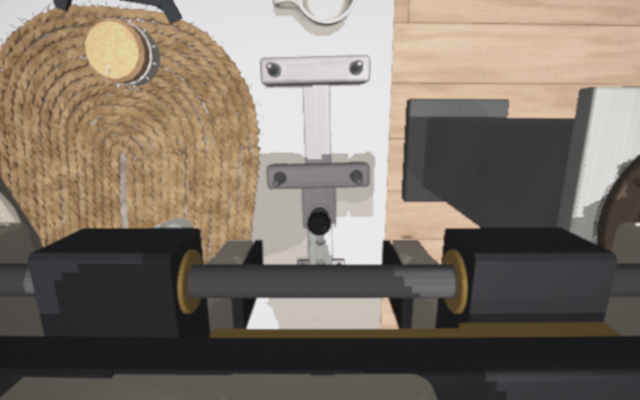

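The wrist view shows the fixed bar at about (315,69), the sliding bar at about (318,176) and the knob at about (319,222). I'll refine with masks and a crop.

```bash
python3 - <<'E'
from h import *
c=load("w1"); im=cv2.imread("pics/w1.png"); g=cv2.cvtColor(im,cv2.COLOR_BGR2GRAY)
m=np.zeros_like(g); m[205:237,300:340]=(g[205:237,300:340]<45)*255
x=max(cv2.findContours(m,0,2)[0],key=cv2.contourArea); (a,rad)=cv2.minEnclosingCircle(x); print("knob",a,rad,cv2.boundingRect(x),plane(c,[a],.066))
for n,pts in (("fix",[(261,58),(368,55),(370,80),(262,84)]),("sl",[(268,164),(368,162),(370,186),(267,188)])): 
    P=plane(c,pts,.04); print(n,P.round(4).tolist(),P.mean(0))
print("tips",plane(c,[(273,68),(357,66),(279,177),(357,176)],.075).round(4).tolist())
cv2.imwrite("pics/crop1.png",cv2.resize(im[48:248,250:385],None,fx=3,fy=3,interpolation=2))
E
```

```text
knob (318.5, 222.25) 11.305519104003906 (308, 212, 22, 22) [[ 0.46260386 -0.02056412  0.066     ]]
fix [[0.5194, -0.1836, 0.04], [0.4129, -0.1862, 0.04], [0.4102, -0.1625, 0.04], [0.5194, -0.1589, 0.04]] [ 0.46550646 -0.17281189  0.04      ]
sl [[0.5165, -0.0776, 0.04], [0.4099, -0.0795, 0.04], [0.4069, -0.0535, 0.04], [0.5186, -0.0515, 0.04]] [ 0.46296497 -0.06553456  0.04      ]
tips [[0.5033, -0.1701, 0.075], [0.4269, -0.1716, 0.075], [0.5009, -0.0696, 0.075], [0.4247, -0.0705, 0.075]]
```

View pics/crop1.png

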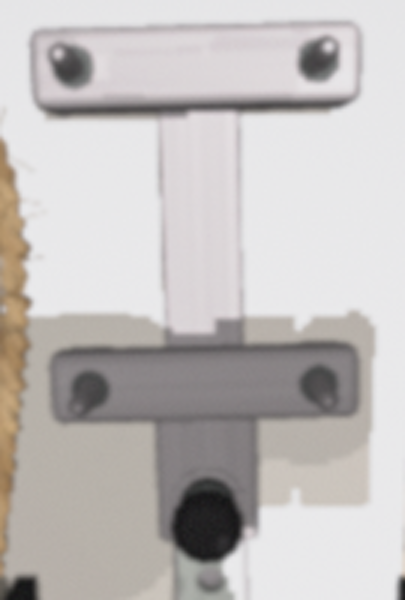

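```bash
python3 - <<'E'
from h import *
c=load("w1")
T=plane(c,[(269,65.3),(359.3,63.3),(275.7,184),(359.3,183)],.074)
B=plane(c,[(275.5,69.5),(355,68.5),(281.5,175),(355,174)],.042)
for P in (T,B): print(P.round(4).tolist(),P[:2].mean(0),P[2:].mean(0),np.linalg.norm(P[:2].mean(0)-P[2:].mean(0)))
shift([.462,-.0205,.10],-88.6); shift([.462,-.0205,.0635],-88.6)
E
```

```text
[[0.5069, -0.1725, 0.074], [0.4247, -0.174, 0.074], [0.5045, -0.0625, 0.074], [0.4222, -0.0633, 0.074]] [ 0.46584465 -0.17327335  0.074     ] [ 0.46333989 -0.06291191  0.074     ] 0.11038985616218583
[[0.5051, -0.1725, 0.042], [0.4258, -0.1733, 0.042], [0.5022, -0.0661, 0.042], [0.4236, -0.067, 0.042]] [ 0.46542408 -0.1728859   0.042     ] [ 0.462915   -0.06651445  0.042     ] 0.1064010377065331
shift [-41.   -2.  180.6] turn [-0.0001  0.     -0.0263] | tcp [ 0.4599 -0.0615  0.2806] [-180.      0.    -90.11] F [ 0.1 -0.1  0.1] w 0.0558 t 1.9
shift [-41.   -2.  217.1] turn [-0.0001  0.     -0.0263] | tcp [ 0.4599 -0.0615  0.2806] [-180.      0.    -90.11] F [ 0.1 -0.1  0.1] w 0.0558 t 1.9
```

```bash
python3 -m pendant '[[-41,-2,60,0,0,-0.026],[-41,-2,120,0,0,-0.026],[-41,-2,165,0,0,-0.026],[-41,-2,195,0,0,-0.026],[-41,-2,217,0,0,-0.026],[-41,-2,217,0,0,-0.026]]'
python3 -m pendant '[[0,0,0,0,0,0],[0,0,0,0,0,0],[0,0,0,0,0,0],[0,0,0,0,0,0]]' 16 45
```

```text
time_s: 2.65
tcp_pos: [0.4611, -0.0205, 0.0623]
eef_rot: [179.8, -0.1, -88.6]
contact_force: [-0.1, -0.4, -0.2]
gripper_width: 0.056
gripper_force: 0.0
time_s: 3.15
tcp_pos: [0.4634, -0.0192, 0.0643]
eef_rot: [-179.8, 0.0, -88.5]
contact_force: [2.2, 0.3, 0.4]
gripper_width: 0.0235
gripper_force: 45.0
```

```bash
python3 -m pendant '[[0,0,-5,0,0,0],[0,0,-10,0,0,0],[0,0,-12.5,0,0,0],[0,0,-12.5,0,0,0],[0,0,-12.5,0,0,0]]'
python3 -c "
from h import *
grab('side','s2');grab('scene','c2')
im=cv2.imread('pics/c2.png')[190:310,255:415];cv2.imwrite('pics/c2c.png',cv2.resize(im,None,fx=4,fy=4))"
```

```text
time_s: 3.78
tcp_pos: [0.4633, -0.0192, 0.0762]
eef_rot: [-179.9, 0.0, -88.5]
contact_force: [6.4, -1.1, -7.4]
gripper_width: 0.023
gripper_force: 45.0
```

View pics/c2c.png

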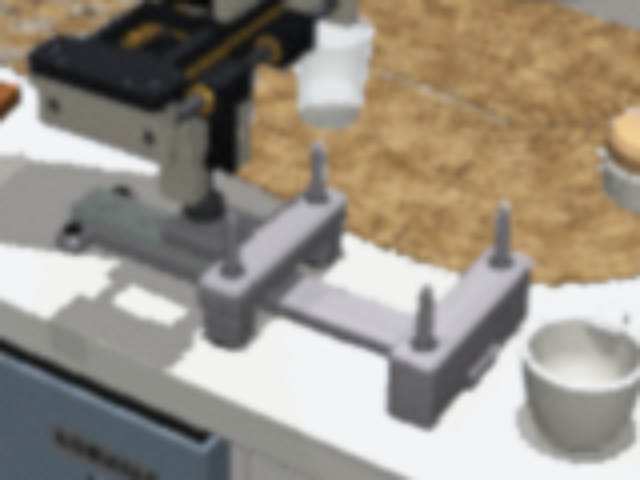

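The knob is held and the downward force is 7.4 N, so the plunger is up about 12 mm. Next I move the bar outward by 24 mm, lower the pin onto the strip and release.

```bash
python3 -m pendant '[[-4,0,0,0,0,0],[-8,0,0,0,0,0],[-12,0,0,0,0,0],[-16,0,0,0,0,0],[-20,0,0,0,0,0],[-24,0,0,0,0,0],[-24,0,0,0,0,0],[-24,0,0,0,0,0]]'
python3 -m pendant '[[0,0,2,0,0,0],[0,0,3,0,0,0],[0,0,4,0,0,0],[0,0,5,0,0,0],[0,0,5,0,0,0]]'
```

```text
time_s: 4.88
tcp_pos: [0.4628, 0.0052, 0.0762]
eef_rot: [-179.9, 0.1, -88.5]
contact_force: [5.3, 1.3, -8.5]
gripper_width: 0.0231
gripper_force: 45.0
time_s: 5.5
tcp_pos: [0.4629, 0.0051, 0.0721]
eef_rot: [-179.8, 0.1, -88.5]
contact_force: [1.8, 3.2, 6.6]
gripper_width: 0.0235
gripper_force: 45.0
```

```bash
python3 -m pendant '[[-1,0,0,0,0,0],[-2,0,0,0,0,0],[-3,0,0,0,0,0],[-4,0,0,0,0,0],[-5,0,0,0,0,0],[-5,0,0,0,0,0]]' 
for i in 1 2; do python3 -m pendant '[[-0.5,0,0,0,0,0],[-1,0,0,0,0,0]]' | egrep 'tcp|cont'; done
```

```text
time_s: 6.25
tcp_pos: [0.4627, 0.0091, 0.0721]
eef_rot: [-179.9, -0.0, -88.5]
contact_force: [5.1, -4.9, 4.5]
gripper_width: 0.0235
gripper_force: 45.0
tcp_pos: [0.4626, 0.01, 0.0721]
contact_force: [4.3, -4.9, 5.4]
tcp_pos: [0.4626, 0.0111, 0.0721]
contact_force: [3.8, -4.2, 4.0]
```

```bash
python3 -m pendant '[[-0.5,0,0,0,0,0],[-1,0,0,0,0,0]]' | egrep 'tcp|cont'
python3 -m pendant '[[-0.5,0,0,0,0,0],[-1,0,0,0,0,0]]' | egrep 'tcp|cont'
python3 -m pendant '[[-0.5,0,0,0,0,0],[-1,0,0,0,0,0]]' | egrep 'tcp|cont'
```

```text
tcp_pos: [0.4626, 0.0125, 0.072]
contact_force: [2.0, -1.4, 6.2]
tcp_pos: [0.4625, 0.0139, 0.0717]
contact_force: [4.2, -1.5, 4.8]
tcp_pos: [0.4625, 0.0149, 0.0715]
contact_force: [6.0, -0.7, 1.2]
```

```bash
python3 -m pendant '[[-0.5,0,0,0,0,0],[-0.5,0,0,0,0,0]]' | egrep 'tcp|cont'
python3 -m pendant '[[0,0,1,0,0,0],[0,0,1,0,0,0]]' | egrep 'tcp|cont'
```

```text
tcp_pos: [0.4624, 0.0157, 0.071]
contact_force: [8.2, 0.8, -6.7]
tcp_pos: [0.4624, 0.0158, 0.0699]
contact_force: [8.7, 1.8, -6.5]
```

The vertical force flipped to −6.6 N and the knob now goes below riding height, so the pin is in the hole. Lowering it and releasing.

```bash
python3 -m pendant '[[0,0,2,0,0,0],[0,0,4,0,0,0],[0,0,5,0,0,0],[0,0,5,0,0,0]]' | egrep 'tcp|cont'
python3 -m pendant '[[0,0,0,0,0,0],[0,0,0,0,0,0],[0,0,0,0,0,0],[0,0,-40,0,0,0],[0,0,-80,0,0,0],[0,0,-140,0,0,0],[0,0,-180,0,0,0],[0,0,-180,0,0,0]]' 56
python3 - <<'E'
from h import *
im=grab('wrist','w3'); grab('scene','c3')
a=cv2.resize(cv2.imread('pics/w3.png')[30:260,230:400],None,fx=2,fy=2); b=cv2.resize(cv2.imread('pics/c3.png')[200:315,255:415],None,fx=2.87,fy=4,interpolation=2)[:460]
cv2.imwrite('pics/c3m.png',np.hstack([a,b]))
E
```

```text
tcp_pos: [0.4624, 0.0159, 0.065]
contact_force: [6.7, 2.7, -5.0]
time_s: 9.5
tcp_pos: [0.4624, 0.0153, 0.2482]
eef_rot: [-179.7, 0.1, -88.5]
contact_force: [-0.2, 0.6, -1.1]
gripper_width: 0.0558
gripper_force: 0.0
```

View pics/c3m.png

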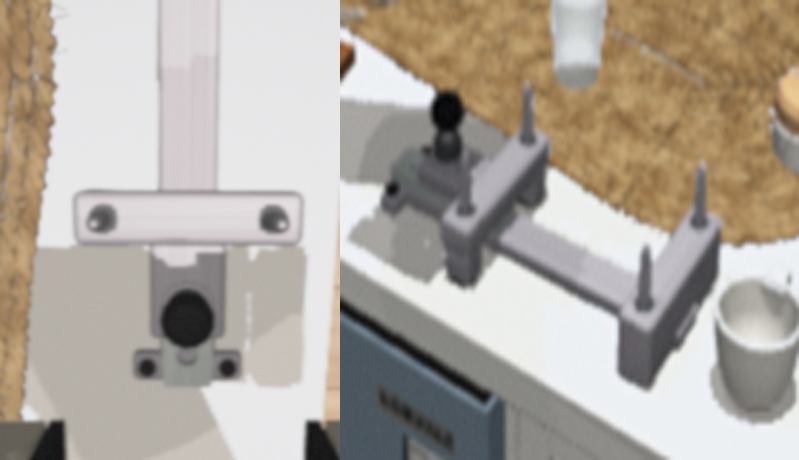

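Left (wrist): the knob is down with the second hole still visible just beyond it. Right (scene): the sliding bar has moved outward. Now to look at the tray from above.

```bash
python3 -m pendant '[[-60,-6,-20,0,0,-0.07],[-120,-12,-40,0,0,-0.14],[-180,-17,-70,0,0,-0.14],[-240,-20,-80,0,0,-0.14],[-285,-20,-80,0,0,-0.14],[-285,-20,-80,0,0,-0.14],[-285,-20,-80,0,0,-0.14]]'
python3 - <<'E'
from h import *
im=grab('wrist','w4')
c=load("w3"); i3=cv2.imread("pics/w3.png")
# slid bar: tips/bases read off crop (scale 2, origin 230,30)
print("slidtips",plane(c,[(230+94/2,30+217/2),(230+283/2,30+223/2)],.074))
print("slidbar",plane(c,[(230+74/2,30+193/2),(230+302/2,30+193/2),(230+302/2,30+242/2),(230+74/2,30+243/2)],.04).round(4).tolist())
E
```

```text
time_s: 10.48
tcp_pos: [0.4733, 0.3, 0.3232]
eef_rot: [179.8, -0.1, -80.5]
contact_force: [-0.6, 0.0, 0.6]
gripper_width: 0.0561
gripper_force: 0.0
slidtips [[ 0.50256345 -0.03039566  0.074     ]
 [ 0.42068994 -0.03000413  0.074     ]]
slidbar [[0.5164, -0.039, 0.04], [0.408, -0.0418, 0.04], [0.4064, -0.0187, 0.04], [0.5167, -0.0153, 0.04]]
```

View pics/w4.png

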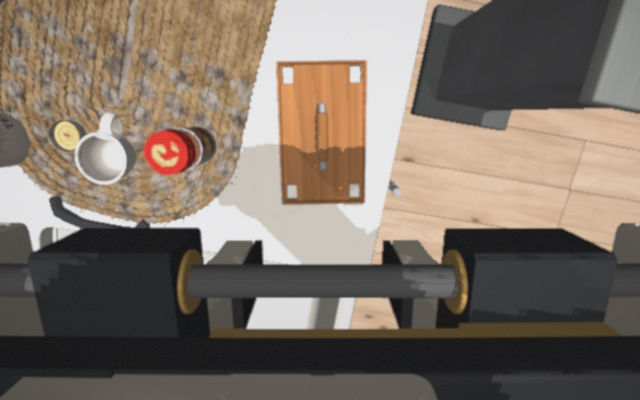

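The whole tray is in view, with its outline at about (278..366, 61..204), the handle along x≈322 from row 103 to 168, and the slots at (288,75), (354,74), (292,191) and (354,190).

```bash
python3 - <<'E'
from h import *
c=load("w4"); im=cv2.imread("pics/w4.png"); h=cv2.cvtColor(im,cv2.COLOR_BGR2HSV)
m=cv2.inRange(h,(3,110,40),(20,255,255)); m[:, :272]=0; m[:,372:]=0; m[:55]=0; m[210:]=0
x=max(cv2.findContours(m,0,2)[0],key=cv2.contourArea); hull=cv2.convexHull(x).reshape(-1,2)
P=plane(c,hull,.014); b=cv2.minAreaRect((P[:,:2]*1000).astype(np.float32)); print("outline",b)
full=np.zeros_like(m); cv2.fillPoly(full,[hull],255); s=cv2.inRange(h,(0,0,110),(180,70,255))&full
S=[]
for k in cv2.findContours(s,0,2)[0]:
    if cv2.contourArea(k)>40:
        M=cv2.moments(k); u=(M['m10']/M['m00'],M['m01']/M['m00']); 
        p=plane(c,[u],.006)[0]; print("slot",cv2.contourArea(k),np.round(u,1),cv2.boundingRect(k),p.round(4)); S.append(p)
print("mean",np.mean(S,0))
print("handle ends",plane(c,[(322,107),(322,165)],.046).round(4).tolist())
E
```

```text
outline ((478.4440612792969, 257.61083984375), (104.97176361083984, 171.24098205566406), 10.395727157592773)
slot 116.5 [291.5 191.5] (287, 185, 10, 14) [0.5057 0.336  0.006 ]
slot 128.0 [354.  190.5] (349, 184, 11, 14) [0.4254 0.3212 0.006 ]
slot 41.0 [322.7 165.5] (320, 161, 7, 10) [0.4711 0.2956 0.006 ]
slot 58.5 [321.6 107.4] (318, 102, 8, 11) [0.4845 0.2249 0.006 ]
slot 169.5 [287.4  74.9] (282, 66, 12, 18) [0.5316 0.1942 0.006 ]
slot 164.5 [355.   73.7] (350, 65, 11, 18) [0.4511 0.1793 0.006 ]
mean [0.47823672 0.25854493 0.006     ]
handle ends [[0.484, 0.2251, 0.046], [0.4732, 0.2898, 0.046]]
```

```bash
python3 -c "
from h import *
shift([.4785,.2577,.045],-79.65)"
```

```text
shift [ 41.7   1.4 278.8] turn [ 0.002  -0.0016 -0.0148] | tcp [0.4735 0.2996 0.3238] [ 1.7989e+02 -9.0000e-02 -8.0500e+01] F [-0.3 -0.1  0.7] w 0.0561 t 10.53
```

```bash
python3 -m pendant '[[42,1.5,55,0,0,-0.015],[42,1.5,110,0,0,-0.015],[42,1.5,165,0,0,-0.015],[42,1.5,215,0,0,-0.015],[42,1.5,255,0,0,-0.015],[42,1.5,278,0,0,-0.015],[42,1.5,278,0,0,-0.015]]'
python3 -m pendant '[[0,0,0,0,0,0],[0,0,0,0,0,0],[0,0,0,0,0,0],[0,0,0,0,0,0],[0,0,0,0,0,0]]' 4 50
python3 -m pendant '[[0,0,-10,0,0,0],[0,0,-40,0,0,0],[0,0,-80,0,0,0],[0,0,-120,0,0,0],[0,0,-150,0,0,0],[0,0,-150,0,0,0]]'
```

```text
time_s: 11.4
tcp_pos: [0.4785, 0.2565, 0.0455]
eef_rot: [179.8, -0.1, -79.7]
contact_force: [-0.0, 0.2, 0.3]
gripper_width: 0.0563
gripper_force: 0.0
time_s: 12.02
tcp_pos: [0.4794, 0.2588, 0.0473]
eef_rot: [-180.0, 0.0, -79.6]
contact_force: [-2.0, -0.2, 2.9]
gripper_width: 0.0119
gripper_force: 34.3
time_s: 12.78
tcp_pos: [0.4802, 0.2595, 0.2]
eef_rot: [-179.8, 0.2, -79.6]
contact_force: [-0.1, -0.4, -3.4]
gripper_width: 0.0118
gripper_force: 50.0
```

```bash
python3 -c "
from h import *
shift([.4637,-.1010,.20],-88.55)"
```

```text
shift [351.7  81.3  -1.3] turn [-0.0039  0.0032  0.1559] | tcp [0.4802 0.2595 0.2   ] [-1.7976e+02  1.6000e-01 -7.9620e+01] F [-0.1 -0.4 -3.4] w 0.0118 t 12.78
```

```bash
python3 -m pendant '[[25,6,0,0,0,0.01],[65,15,0,0,0,0.03],[110,25,0,0,0,0.05],[155,36,0,0,0,0.07],[200,46,0,0,0,0.09],[245,57,0,0,0,0.11],[290,67,0,0,0,0.13],[325,75,0,0,0,0.145],[345,80,0,0,0,0.153],[351.5,81.3,0,0,0,0.156],[351.5,81.3,20,0,0,0.156],[351.5,81.3,40,0,0,0.156],[351.5,81.3,57,0,0,0.156],[351.5,81.3,57,0,0,0.156],[351.5,81.3,57,0,0,0.156],[351.5,81.3,57,0,0,0.156]]'
python3 - <<'E'
from h import *
grab('wrist','w5'); grab('scene','c5'); grab('side','s5')
print([r.get_state()["tcp_pos"].round(4).tolist() for _ in range(2)])
a=cv2.resize(cv2.imread('pics/w5.png')[0:260,200:440],None,fx=2.2,fy=2.2); b=cv2.resize(cv2.imread('pics/c5.png')[200:320,260:410],None,fx=1.8,fy=4.77,interpolation=2)
b=cv2.resize(cv2.imread('pics/c5.png')[190:320,270:405],None,fx=2,fy=2,interpolation=2); s=cv2.resize(cv2.imread('pics/s5.png')[130:285,320:455],None,fx=2,fy=2,interpolation=2)
cv2.imwrite('pics/m5.png',np.hstack([a,np.vstack([b,s])[:572]])if len(a)==570 else np.hstack([a,np.vstack([b,s])[:len(a)]]))
E
python3 -c "import cv2;print(cv2.imread('pics/m5.png').shape)"
```

```text
time_s: 14.78
tcp_pos: [0.4631, -0.1016, 0.1408]
eef_rot: [-179.9, 0.0, -88.6]
contact_force: [-0.7, -0.8, -2.6]
gripper_width: 0.0113
gripper_force: 50.0
[[0.4629, -0.1016, 0.1405], [0.4629, -0.1016, 0.1405]]Traceback (most recent call last):
  File "<stdin>", line 6, in <module>
    return _nx.concatenate(arrs, 1, dtype=dtype, casting=casting)
           ~~~~~~~~~~~~~~~^^^^^^^^^^^^^^^^^^^^^^^^^^^^^^^^^^^^^^^
ValueError: all the input array dimensions except for the concatenation axis must match exactly, but along dimension 0, the array at index 0 has size 572 and the array at index 1 has size 570
[ WARN:0@0.006] global loadsave.cpp:275 findDecoder imread_('pics/m5.png'): can't open/read file: check file path/integrity
Traceback (most recent call last):
AttributeError: 'NoneType' object has no attribute 'shape'
```

```bash
python3 -c "
import cv2,numpy as np
a=cv2.resize(cv2.imread('pics/w5.png')[0:260,200:440],None,fx=2.2,fy=2.2)
b=cv2.resize(cv2.imread('pics/c5.png')[190:320,270:405],(270,260));s=cv2.resize(cv2.imread('pics/s5.png')[130:285,320:455],(270,312))
cv2.imwrite('pics/m5.png',np.hstack([a,np.vstack([b,s])]));print(a.shape)"
```

```text
(572, 528, 3)
```

View pics/m5.png

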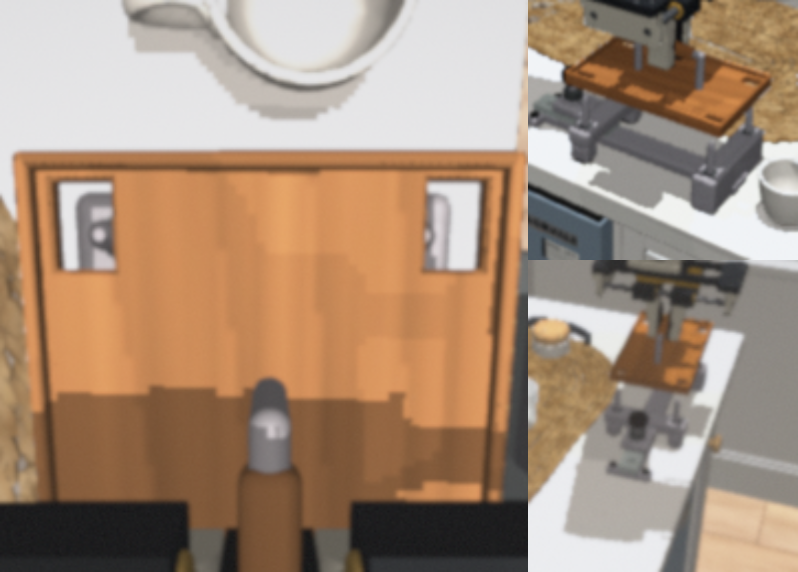

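Both fixed-end post tips show through the slots in the wrist view: the left one at crop (98,235), the right one at about (428,232), partly hidden. I'll compute the residual offset.

```bash
python3 - <<'E'
from h import *
c=load("w5"); f=lambda q:np.array(q)/2.2+[200,0]
zt=.1405-.0458
T=plane(c,f([(98,235),(428,232)]),.074); print("tips",T.round(4).tolist(),T.mean(0))
S=plane(c,f([(57,181),(116,181),(116,270),(57,270),(426,181),(485,181),(485,270),(426,270)]),zt+.008)
print("slots",S.round(4).tolist(),S[:4].mean(0),S[4:].mean(0),S.mean(0))
E=plane(c,f([(15,155),(527,152)]),zt+.014); print("rim corners",E.round(4).tolist())
y=np.deg2rad(1.45); ey=np.array([-np.sin(y),np.cos(y)]); print("tray ctr",S.mean(0)[:2]+.0725*ey)
shift([.4637,-.101,.1405],-88.55)
E
```

```text
tips [[0.5072, -0.1721, 0.074], [0.4237, -0.175, 0.074]] [ 0.46540731 -0.17356552  0.074     ]
slots [[0.5096, -0.1828, 0.1027], [0.4969, -0.1831, 0.1027], [0.4973, -0.1644, 0.1027], [0.5103, -0.1641, 0.1027], [0.4304, -0.1848, 0.1027], [0.4178, -0.1851, 0.1027], [0.4161, -0.1665, 0.1027], [0.4291, -0.1661, 0.1027]] [ 0.50354384 -0.17360924  0.1027    ] [ 0.42333332 -0.17563464  0.1027    ] [ 0.46343858 -0.17462194  0.1027    ]
rim corners [[0.5165, -0.1873, 0.1087], [0.4112, -0.1905, 0.1087]]
tray ctr [ 0.461604   -0.10214515]
shift [-0.6 -0.8  0. ] turn [-0.0009  0.0002 -0.0002] | tcp [ 0.4629 -0.1016  0.1405] [-1.7995e+02  1.0000e-02 -8.8560e+01] F [ 1.1 -0.6 -3.3] w 0.0116 t 14.93
```

```bash
python3 -m pendant '[[-0.5,-2.5,0,0,0,0],[-0.5,-2.5,8,0,0,0],[-0.5,-2.5,14,0,0,0],[-0.5,-2.5,19,0,0,0],[-0.5,-2.5,23,0,0,0],[-0.5,-2.5,26,0,0,0]]' | egrep 'tcp|cont'
python3 -m pendant '[[0,0,3,0,0,0],[0,0,6,0,0,0],[0,0,9,0,0,0],[0,0,9,0,0,0]]' | egrep 'tcp|cont|rot'
```

```text
tcp_pos: [0.4651, -0.1012, 0.1137]
contact_force: [-0.8, -1.1, -3.2]
tcp_pos: [0.465, -0.1011, 0.1048]
eef_rot: [180.0, -0.0, -88.6]
contact_force: [0.3, 0.2, -2.7]
```

```bash
python3 -m pendant '[[0,0,4,0,0,0],[0,0,8,0,0,0],[0,0,12,0,0,0],[0,0,15,0,0,0],[0,0,17,0,0,0],[0,0,17,0,0,0]]' | egrep 'tcp|cont|rot'
```

```text
tcp_pos: [0.4651, -0.1011, 0.0879]
eef_rot: [180.0, -0.0, -88.6]
contact_force: [-0.0, 0.3, -2.2]
```

```bash
python3 -m pendant '[[0,0,1,0,0,0],[0,0,2,0,0,0],[0,0,2,0,0,0]]' | egrep 'tcp|cont|rot'
```

```text
tcp_pos: [0.4654, -0.1011, 0.0872]
eef_rot: [-180.0, -0.0, -88.5]
contact_force: [-4.9, 1.7, 12.4]
```

Contact is at the expected height (TCP 0.0872, against 0.0473 at the grasp plus the 40 mm bar tops). Releasing, retreating and checking.

```bash
python3 -m pendant '[[0,0,-1,0,0,0],[0,0,-1,0,0,0],[0,0,-1,0,0,0],[0,0,-1,0,0,0],[0,0,-20,0,0,0],[0,0,-60,0,0,0],[0,0,-110,0,0,0],[0,0,-160,0,0,0],[-100,0,-200,0,0,0],[-100,0,-200,0,0,0],[-100,0,-200,0,0,0]]' 45
python3 - <<'E'
from h import *
grab('wrist','w6'); grab('scene','c6'); grab('side','s6')
a=cv2.resize(cv2.imread('pics/w6.png')[0:260,200:440],None,fx=2.2,fy=2.2)
b=cv2.resize(cv2.imread('pics/c6.png')[200:315,270:405],(270,260));s=cv2.resize(cv2.imread('pics/s6.png')[130:285,320:455],(270,312))
cv2.imwrite('pics/m6.png',np.hstack([a,np.vstack([b,s])]))
E
```

```text
time_s: 18.68
tcp_pos: [0.4633, 0.001, 0.2875]
eef_rot: [-179.8, 0.1, -88.4]
contact_force: [0.0, 0.3, 0.4]
gripper_width: 0.0451
gripper_force: 0.0
```

View pics/m6.png

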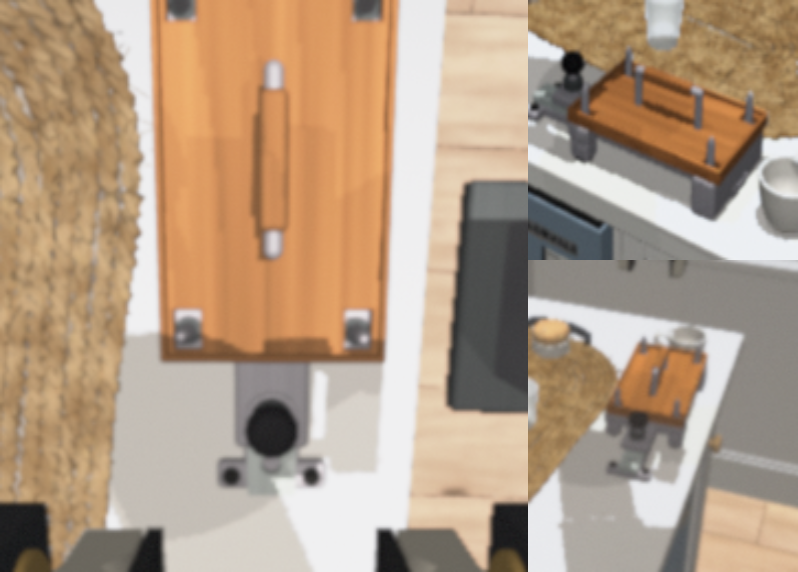

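All four posts come through the slots and the tray lies flat. The knob is down and the crockery is where it was. Handing in.

```bash
python3 -c "
from h import *
print(r.close_job())"
```

```text
the job is handed in; nothing more can be done
None
```

The job is handed in at about 19 s: by force feel and knob height the pin is home in the first hole, the tray lies flat with all four posts through its slots, and nothing else was moved; the judge's verdict was not shown.

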